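Set the motorised microscope to 40x and full lamp on its control pad

ROBOT

A 6-joint arm with a two-finger parallel gripper is mounted at the origin on the work surface. World frame = base frame: x ahead of the robot, y to its left, z up, the work surface at z = 0. Lengths are in m, angles in rad, forces in N, time in s.
With the tool pointing down it reaches from about 0.3 to 0.775 m from the base axis. Payload 14.6 kg.
Tool frame: the origin (TCP) lies midway between the tips of the shut fingers; the grasp point (between the pads) lies 19 mm behind it (ctrl.grip_depth is the z of the grasp point in the tool frame, in m); z points along the fingers, y is the line along which they close (so a half turn about z gives the same grasp; the last joint's range is limited). The gripper opens to 94 mm and grips with 3 to 60 N. Pads are 16 mm wide; open, the fingers measure 119 mm over their backs; the gripper's body (75 mm by 177 mm) begins 78 mm behind the grasp point.
Start: joints at [1.211, 0.3, 1.521, -0, 1.321, -0.067], TCP at [0.159, 0.527, 0.205] pointing down, gripper open.
Joint ranges: [-3.03, 3.03], [-0.79, 2.21], [0.23, 2.52], [-1.04, 4.18], [0, 3.07], [-2.55, 2.55]. Speed limits (rad/s): [2.22, 2.22, 2.57, 3.14, 3.14, 3.14].

INTERFACE

Orientations are given as [roll, pitch, yaw] about the fixed x, y, z axes, in that order (R = Rz(yaw) Ry(pitch) Rx(roll)).
In Python, from station import ctrl gives the robot as it stands. The module is installed in compiled form; this text tells all that it offers.
- The arm moves only by the tool carry_out, never from a script. Its argument "commands" is a list of rows, each a list of 3 entries, a list of its own where there are three numbers: the closure, from 0 (fully open) to 1 (shut), then the shift along the tool's x, y, z in mm, then the turn, a rotation vector about the tool's x, y, z in rad. In form: [[gripper, [tx, ty, tz], [wx, wy, wz]], ...]. A call has 1 to 10 rows; each row shifts and turns the commanded pose from where the row before left it, along the tool's axes as they then stand; what a row does not reach is not made up. A row lasts 1/8 s, in which the tool goes at most 62.5 mm and 10.7 degrees, less where a joint would pass 70% of its speed; a pose out of reach is approached as far as the arm can. A call with a gripper value outside its range is refused whole. The fingers move at their own pace and stop on an object; "squeeze" is the grip in N (left out, the last holds). Time passes only in rows, so rows that do not move let the fingers close. It gives the time, the measured TCP pose, the force, the opening and the grip force at its end, in the units of the state.
- ctrl.get_obs(): the state, without advancing time (a new reading comes with each control period).
- ctrl.camera(name): name is "side" or "top"; returns a dict with "img" (480x640x3 uint8, blue, green, red), "camera_matrix" (3x3 intrinsics, pixels), "rvec" (rotation vector, rad) and "tvec" (3), from world to camera coordinates, as OpenCV has them. Camera axes: x right, y down, z forward; pixel columns grow to the right and rows downward; lengths in m; the calibration is good to about 2 mm. A picture is of the moment at which its call begins. There is no depth.
- ctrl.hand_in(): hands the job in; it is judged then, once.
Trained networks look in the newest picture that a camera, given by its name, has taken for a name from the list of things; names that differ only in an ending like _2 or _b are one class to them, and where a whole thing is asked for, a point or a joint stands for the part that bears it (a point fixed in the world has none). Each returns a list of dicts, best first, with "score" (0 to 1); they miss things now and then, are a little off and sometimes report something else, mostly with a low value. They report only what shows in the picture. A call takes as long as a camera call.
- ctrl.outline_of(thing, camera): "region" (480x640 bool, what is visible of it).
- ctrl.place_of(thing, camera): "at" ([x, y, z] in m, in world coordinates, good to about 4 mm: a listed point, or the origin of a listed thing).
The state is a dict: "time_s": time; "qpos": joint angles; "joint_vel": joint speeds; "tau": joint torques, N m; "ee_pos": TCP position; "eef_rot": TCP orientation; "force": force on the tool from outside, world axes, zero at the start; "moment": the same for the moment, N m; "grip_width": finger opening in m; "grip_force": force on a finger pad.
Only numpy, scipy, OpenCV 4.12 (cv2) and the standard library are available. Lean on these libraries where they do the work, as an engineer would, in place of code of your own. Each camera call takes 0.05 s, during which the arm holds its last target. There are 200 camera calls.

TASK

Set the microscope up for its 40x objective on the control pad: gently press the blue key all the way down and let it come back up, then push the lamp slider all the way to its bright end, the far end with the yellow dot, and withdraw. Press no other key, leave the focus wheel as it is set, and leave the slide box, the oil bottle and the coverslip box where they are; nothing is to be picked up.

Things in the scene. Friction and masses are not known exactly. Their poses are not given: they have to be found in the camera images.
- pad: Control pad, fixed: cream box 170 x 340 x 36 mm (x, y, z). Origin: centre of its underside, on the bench; z up, +x to its far edge, +y left. Its flat top is the panel, 36 mm up. On it, in mm: five square keys in a row at x = 35, y = 130, 90, 50, 10, -30, colours in any order; focus wheel at x = -45, y = 50; lamp slider at y = -115, x = -30 (dim) to 30 (bright). The rest is free.
- lamp (a joint): Lamp slider, m: 0 at the dim near end, 0.06 at the bright far end (+x of the pad; yellow dot, scale bars growing longer). A black cap 14 mm long (pad x), 22 mm wide (pad y), rising 15 mm above the panel, on a straight track along the pad's x. About 1 N moves it; it stays where it is left and stops hard at both ends.
- lamp_top (a point): Centre of the top of the lamp slider's cap, 15 mm above the panel (51 mm above the bench). Its axes are those of the pad; it travels along +x towards bright.
- blue_unit: The blue key (40x objective) with its black frame, 31 mm square and 3 mm high. Origin at the centre of the frame's underside, on the panel (36 mm above the bench). Axes as the pad's.
- focus_mark (a point): White dot on the focus wheel (a black wheel 54 mm in diameter, top 20 mm above the panel, upright axle, turns very easily). The dot lies on the wheel's top, 20.5 mm from its axle.
- slide_box_mid (a point): Loose blue slide box, 87 x 102 x 34 mm, lying flat on the bench beside the pad; this point is its centre, 17 mm up.
- oil_mid (a point): Loose amber bottle of immersion oil with black cap, 31 mm in diameter, 59 mm tall, standing beyond the pad's far edge; this point is on its axis, 30 mm up.
- cover_box_mid (a point): Loose small white and pink coverslip box, 56 x 56 x 20 mm, lying on the bench beside the pad; this point is its centre, 10 mm up.
- red_top (a point): Centre of the top of the red key's cap (4x objective), a 24 mm square cap; 12 mm above the panel (48 mm above the bench) when up. It moves straight down when pressed. Neighbouring keys are 40 mm apart, centre to centre.
- red_key (a joint): Travel of the red key, in m: 0 up, 0.005 fully down. A spring brings it back up; it starts to move at about 1 N and is fully down at about 4 N, where it stops hard.
- yellow_top (a point): Centre of the top of the yellow key's cap (10x objective), a 24 mm square cap; 12 mm above the panel (48 mm above the bench) when up. It moves straight down when pressed. Neighbouring keys are 40 mm apart, centre to centre.
- yellow_key (a joint): Travel of the yellow key, in m: 0 up, 0.005 fully down. A spring brings it back up; it starts to move at about 1 N and is fully down at about 4 N, where it stops hard.
- green_top (a point): Centre of the top of the green key's cap (20x objective), a 24 mm square cap; 12 mm above the panel (48 mm above the bench) when up. It moves straight down when pressed. Neighbouring keys are 40 mm apart, centre to centre.
- green_key (a joint): Travel of the green key, in m: 0 up, 0.005 fully down. A spring brings it back up; it starts to move at about 1 N and is fully down at about 4 N, where it stops hard.
- blue_top (a point): Centre of the top of the blue key's cap (40x objective), a 24 mm square cap; 12 mm above the panel (48 mm above the bench) when up. It moves straight down when pressed. Neighbouring keys are 40 mm apart, centre to centre.
- blue_key (a joint): Travel of the blue key, in m: 0 up, 0.005 fully down. A spring brings it back up; it starts to move at about 1 N and is fully down at about 4 N, where it stops hard.
- white_top (a point): Centre of the top of the white key's cap (100x objective), a 24 mm square cap; 12 mm above the panel (48 mm above the bench) when up. It moves straight down when pressed. Neighbouring keys are 40 mm apart, centre to centre.
- white_key (a joint): Travel of the white key, in m: 0 up, 0.005 fully down. A spring brings it back up; it starts to move at about 1 N and is fully down at about 4 N, where it stops hard.

How it is judged:
On the way, in this order (a step that is already met when the one before it is completed fails the run):
1. the blue key is pressed fully down, the lamp slider not yet pushed up (value of joint blue_key above 0.004 m and value of joint lamp below 0.04 m), for 0.1 s.
2. with the blue key up again, the lamp slider is at its bright end (value of joint blue_key below 0.001 m and value of joint lamp above 0.056 m), for 0.2 s.
At the end, for the whole second after the job is handed in: All five keys are up (within 1 mm), the lamp slider rests at its bright end (within 4 mm), the focus wheel's dot is within 5 mm and the slide box, oil bottle and coverslip box within 8 mm of where they were (all of step 2 and value of joint each of red_key, yellow_key, green_key, white_key below 0.001 m and distance of each of slide_box_mid, oil_mid, cover_box_mid from where it was at the start of the episode below 0.008 m and distance of focus_mark from where it was at the start of the episode below 0.005 m and velocity of joint lamp below 0.005 m/s); the robot touches nothing.
It fails at once if another key than the blue one is pressed (more than 2 mm) (value of joint any of red_key, yellow_key, green_key, white_key above 0.002 m).
It fails at once if the focus wheel is turned (its dot moves more than 5 mm) (distance of focus_mark from where it was at the start of the episode above 0.005 m).
It fails at once if the slide box, oil bottle or coverslip box is moved or lifted more than 8 mm (distance of any of slide_box_mid, oil_mid, cover_box_mid from where it was at the start of the episode above 0.008 m).
It fails at once if the blue key is pressed roughly (more than 25 N) (contact force between any of the fingers, the arm and blue_unit above 25 N).
It fails at once if the pad or its slider is pushed roughly (more than 30 N) (contact force between any of the fingers, the arm and pad above 30 N).
It also fails if it takes over 40 s, if anything falls off the work surface, if the arm or the gripper's body presses on something with over 40 N, if the wrist force passes 120 N, or if a joint passes its speed limit or range.

## Working session

There is one attempt and no reset: what is moved stays moved. The work goes in short steps, Python scripts to look and compute and a tool call to move; the robot and the scene stay as the last step left them, time stands still between calls to the robot, and variables do not carry over. Pictures are saved under pics/ and viewed, at most 10 in all, crops included, and the job is handed in when it is done.

Besides the shell and the picture viewer there is one more tool, called after "Emit:" as a command line: name --argument value ..., lists and objects as JSON in quotes. carry_out: Moves the arm, as the interface text tells. Its arguments: {"type":"object","properties":{"commands":{"type":"array","items":{"type":"array"}},"squeeze":{"type":"number"}},"required":["commands"]}

```bash
mkdir -p pics; python3 - <<'E'
from station import ctrl
import cv2
o=ctrl.get_obs();print(o['ee_pos'],o['eef_rot'],o['grip_width'],o['time_s'])
for c in('top','side'):
    cv2.imwrite(f'pics/{c}0.png',ctrl.camera(c)['img'])
    for t in('pad','blue_top','red_top','white_top','yellow_top','green_top','lamp_top','focus_mark','slide_box_mid','oil_mid','cover_box_mid'):
        print(c,t,[(d['at'],round(d['score'],2)) for d in ctrl.place_of(t,c)[:2]])
E
```

```text
[0.1586699  0.52635789 0.20489836] [-3.14046712e+00 -5.50504200e-05  2.84881237e+00] 0.09439002415153769 0.0
top pad [([0.5233, -0.1121, 0.0026], 0.86)]
top blue_top [([0.5284, 0.0242, 0.0498], 0.4)]
top red_top [([0.644, -0.3574, 0.0093], 0.71), ([0.5643, -0.13, 0.0486], 0.45)]
top white_top [([0.5369, -0.0133, 0.0504], 0.46)]
top yellow_top [([0.5578, -0.0902, 0.0457], 0.67)]
top green_top [([0.5509, -0.0519, 0.048], 0.46)]
top lamp_top [([0.5227, -0.2234, 0.0532], 0.54)]
top focus_mark [([0.4704, -0.0518, 0.0567], 0.86), ([0.539, -0.015, 0.0471], 0.4)]
top slide_box_mid [([0.5356, -0.0145, 0.0495], 0.69), ([0.3993, 0.1758, 0.0202], 0.61)]
top oil_mid [([0.6324, 0.0381, 0.0322], 0.48)]
top cover_box_mid []
side pad [([0.5225, -0.1119, 0.0027], 0.96)]
side blue_top [([0.5275, 0.0271, 0.0441], 0.47)]
side red_top [([0.5635, -0.1283, 0.0501], 0.68)]
side white_top [([0.5343, -0.0084, 0.0478], 0.55), ([0.5622, -0.1268, 0.0498], 0.44)]
side yellow_top [([0.5535, -0.0871, 0.047], 0.6)]
side green_top [([0.5427, -0.048, 0.0473], 0.53)]
side lamp_top [([0.5281, -0.2263, 0.05], 0.67)]
side focus_mark [([0.4732, -0.0505, 0.0581], 0.8)]
side slide_box_mid [([0.3953, 0.1702, 0.0178], 0.7), ([0.5245, -0.2284, 0.0486], 0.61)]
side oil_mid []
side cover_box_mid [([0.6459, -0.3583, 0.0119], 0.66)]
```

View pics/top0.png

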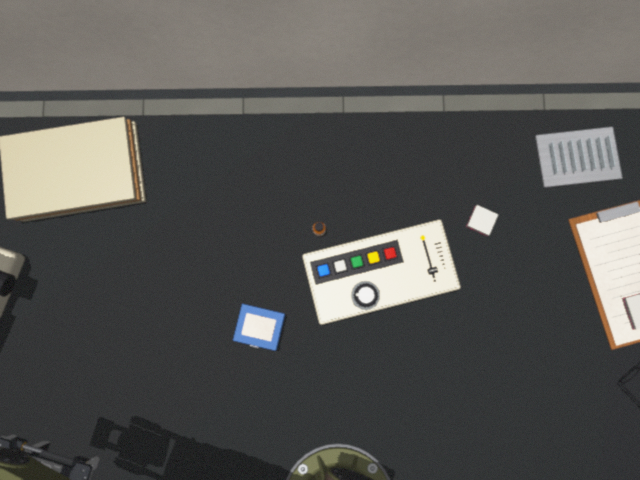

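View pics/side0.png

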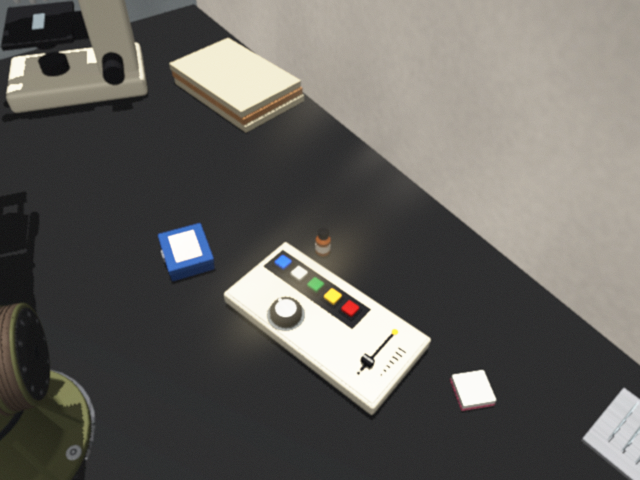

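The top view shows the pad at about (380,272). The keys, from left, are blue (323,270), white, green, yellow and red (390,253). The slider cap is at (433,271), near the dim end, and the yellow dot is at (423,238). The networks agree with this once their stray hits are dropped: pad at about (0.523,-0.112), yaw about 0.229. I'll shut the gripper, square it to the pad and go above blue.

Emit:
carry_out --commands '[[1,[0,0,0],[0,0,-0.173]],[1,[0,0,0],[0,0,-0.173]],[1,[0,0,0],[0,0,-0.173]],[1,[-20,-46,0],[0,0,0]],[1,[-20,-46,0],[0,0,0]],[1,[-20,-46,0],[0,0,0]],[1,[-20,-46,0],[0,0,0]],[1,[-20,-46,0],[0,0,0]],[1,[-20,-46,0],[0,0,0]],[1,[-20,-46,0],[0,0,0]]]' --squeeze 10

```text
time_s: 2.45
ee_pos: [0.3682, 0.2428, 0.2057]
eef_rot: [3.141, 0.001, -2.915]
force: [-0.2, 0.3, 0.2]
grip_width: 0.0007
grip_force: 0.0
```

Emit:
carry_out --commands '[[1,[-20,-46,0],[0,0,0]],[1,[-20,-46,0],[0,0,0]],[1,[-20,-46,0],[0,0,0]],[1,[-20,-46,0],[0,0,0]],[1,[-20,-46,0],[0,0,0]],[1,[-5,-22,20],[0,0,0]],[1,[0,0,40],[0,0,0]],[1,[0,0,40],[0,0,0]],[1,[0,0,20],[0,0,0]],[1,[0,0,0],[0,0,0]]]'

```text
time_s: 3.7
ee_pos: [0.5256, 0.0222, 0.0844]
eef_rot: [3.141, -0.002, -2.915]
force: [0.4, -0.0, -0.0]
grip_width: 0.0006
grip_force: 0.0
```

```bash
python3 - <<'E'
from station import ctrl
import cv2,numpy as np
o=ctrl.get_obs();p=o['ee_pos'];print(p,o['eef_rot'],o['force'])
for c in('top','side'):
    d=ctrl.camera(c);im=d['img'].copy()
    def pr(q):
        return tuple(int(v) for v in cv2.projectPoints(np.array([q],float),d['rvec'],d['tvec'],d['camera_matrix'],None)[0].ravel())
    for t in('blue_top','white_top','green_top','yellow_top','red_top','lamp_top','focus_mark'):
        print(c,t,[(e['at'],round(e['score'],2)) for e in ctrl.place_of(t,c)[:1]])
    # model: caps' outlines from pad fit
    R=np.array([[np.cos(.229),-np.sin(.229)],[np.sin(.229),np.cos(.229)]])
    W=lambda x,y,z:(*(np.array([.523,-.112])+R@[x,y]),z)
    big=cv2.resize(im,None,fx=4,fy=4,interpolation=cv2.INTER_CUBIC)
    def P(q): 
        return (cv2.projectPoints(np.array([q],float),d['rvec'],d['tvec'],d['camera_matrix'],None)[0].ravel()*4+1.5).astype(int)
    for y in(.13,.09,.05,.01,-.03):
        cv2.polylines(big,[np.array([P(W(.035+a*.012,y+b*.012,.048)) for a,b in((1,1),(1,-1),(-1,-1),(-1,1))])],True,(255,0,255),1)
    cv2.polylines(big,[np.array([P(W(a*.085,b*.17,.036)) for a,b in((1,1),(1,-1),(-1,-1),(-1,1))])],True,(255,0,255),1)
    for x in(-.03,.03): cv2.circle(big,tuple(int(v) for v in P(W(x,-.115,.036))),5,(0,0,255),1)
    cv2.circle(big,tuple(int(v) for v in P(p)),4,(0,255,255),1)
    x,y=P(W(0,0,.036));cv2.imwrite(f'pics/{c}1.png',big[max(0,y-300):y+300,max(0,x-400):x+400])
E
```

```text
[0.52558758 0.02215368 0.0844049 ] [ 3.14097387e+00 -2.42447791e-03 -2.91544041e+00] [ 0.39889403 -0.045345   -0.02944824]
top blue_top []
top white_top []
top green_top []
top yellow_top [([0.5557, -0.0905, 0.0474], 0.61)]
top red_top [([0.5679, -0.1283, 0.0479], 0.64)]
top lamp_top [([0.5253, -0.2258, 0.0492], 0.62)]
top focus_mark [([0.4707, -0.0513, 0.057], 0.83)]
side blue_top [([0.5295, 0.0261, 0.0463], 0.72)]
side white_top [([0.5338, -0.0115, 0.0476], 0.43)]
side green_top [([0.5448, -0.0511, 0.0489], 0.58)]
side yellow_top [([0.5542, -0.0855, 0.0495], 0.74)]
side red_top [([0.5658, -0.13, 0.0515], 0.57)]
side lamp_top [([0.5237, -0.2279, 0.051], 0.46)]
side focus_mark [([0.6444, -0.3554, 0.0134], 0.65)]
```

View pics/top1.png

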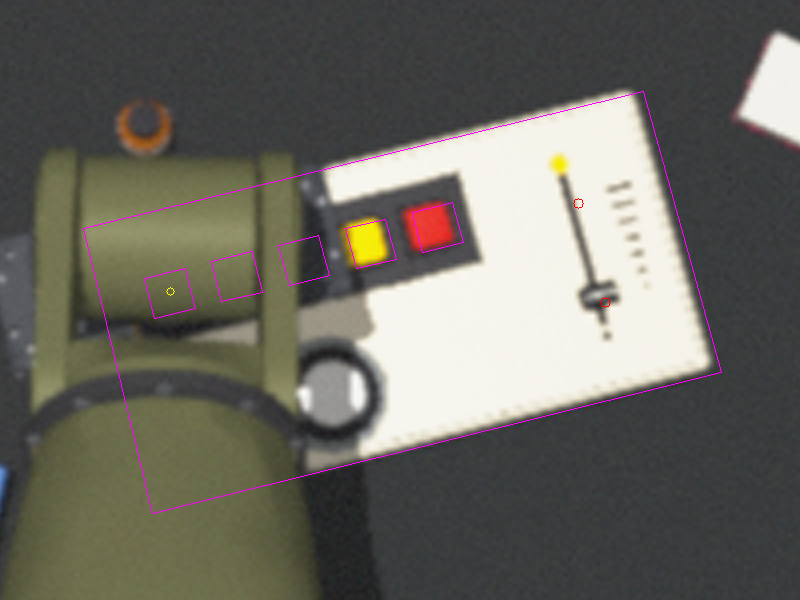

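View pics/side1.png

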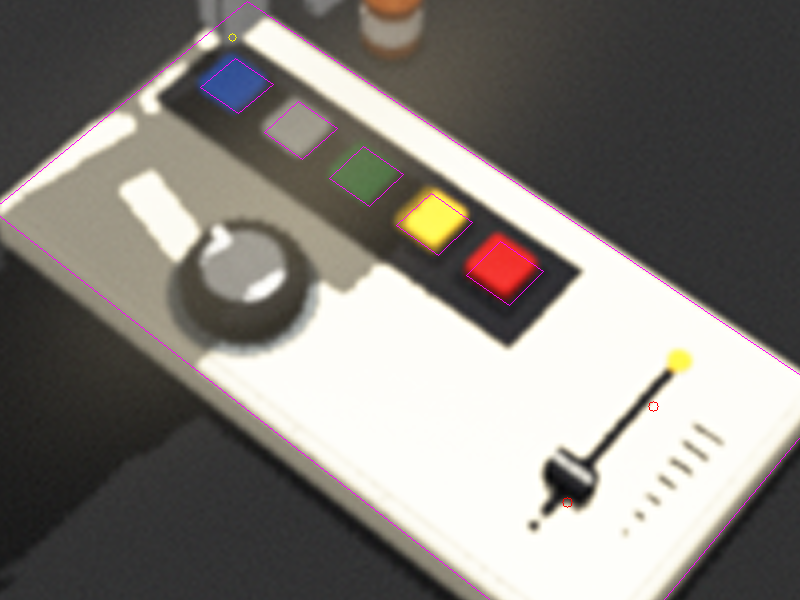

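The overlay shows blue within 1–2 mm of the model (side (235,83)). The cap sits just past the dim end (side (570,478)), with a free stretch of track behind it. Next: a small correction, then a gentle descent.

Emit:
carry_out --commands '[[1,[-3,2,10],[0,0,0]],[1,[0,0,14],[0,0,0]],[1,[0,0,8],[0,0,0]],[1,[0,0,2],[0,0,0]],[1,[0,0,2],[0,0,0]],[1,[0,0,0],[0,0,0]]]'

```text
time_s: 5.25
ee_pos: [0.5288, 0.0247, 0.0496]
eef_rot: [-3.142, 0.0, -2.915]
force: [-0.4, 0.4, -0.1]
grip_width: 0.0001
grip_force: 0.0
```

Emit:
carry_out --commands '[[1,[0,0,1],[0,0,0]],[1,[0,0,1],[0,0,0]],[1,[0,0,0],[0,0,0]]]'

```text
time_s: 5.62
ee_pos: [0.5289, 0.0248, 0.0476]
eef_rot: [-3.141, 0.0, -2.915]
force: [0.6, 0.1, 1.6]
grip_width: 0.0004
grip_force: 0.7
```

Emit:
carry_out --commands '[[1,[0,0,1],[0,0,0]],[1,[0,0,1],[0,0,0]],[1,[0,0,1],[0,0,0]],[1,[0,0,0.7],[0,0,0]],[1,[0,0,0],[0,0,0]]]'

```text
time_s: 6.25
ee_pos: [0.5288, 0.0248, 0.0438]
eef_rot: [-3.142, 0.0, -2.915]
force: [0.9, -0.1, 2.9]
grip_width: 0.0002
grip_force: 1.9
```

Emit:
carry_out --commands '[[1,[0,0,0.5],[0,0,0]],[1,[0,0,0.3],[0,0,0]],[1,[0,0,0],[0,0,0]]]'

```text
time_s: 6.62
ee_pos: [0.5289, 0.0248, 0.0432]
eef_rot: [-3.141, 0.0, -2.915]
force: [0.3, -0.3, 5.9]
grip_width: 0.0006
grip_force: 3.3
```

Emit:
carry_out --commands '[[1,[0,0,0.2],[0,0,0]],[1,[0,0,0],[0,0,0]],[1,[0,0,0],[0,0,0]]]'

```text
time_s: 7.0
ee_pos: [0.5289, 0.0248, 0.0432]
eef_rot: [-3.141, 0.0, -2.915]
force: [-0.7, 1.1, 8.5]
grip_width: 0.0006
grip_force: 4.3
```

Fully down: force rises to 8.5 N with no further travel. Lift off, then go behind the slider cap.

Emit:
carry_out --commands '[[1,[0,0,-5],[0,0,0]],[1,[0,0,-20],[0,0,0]],[1,[0,0,-35],[0,0,0]],[1,[14,-40,0],[0,0,0]],[1,[14,-40,0],[0,0,0]],[1,[14,-40,0],[0,0,0]],[1,[14,-40,0],[0,0,0]],[1,[14,-40,0],[0,0,0]],[1,[15,-44,0],[0,0,0]],[1,[0,0,35],[0,0,0]]]'

```text
time_s: 8.25
ee_pos: [0.5009, -0.2351, 0.0689]
eef_rot: [-3.139, 0.003, -2.919]
force: [-0.3, 1.4, -0.9]
grip_width: 0.0003
grip_force: 0.0
```

```bash
python3 - <<'E'
from station import ctrl
import cv2,numpy as np
o=ctrl.get_obs();p=o['ee_pos'];print(p,o['eef_rot'],o['force'])
d=ctrl.camera('side');ctrl.camera('top')
for c in('top','side'):
    for t in('lamp_top','pad','red_top'):
        print(c,t,[(e['at'],round(e['score'],2)) for e in ctrl.place_of(t,c)[:1]])
P=lambda q:(cv2.projectPoints(np.array([q],float),d['rvec'],d['tvec'],d['camera_matrix'],None)[0].ravel()*4+1.5).astype(int)
big=cv2.resize(d['img'],None,fx=4,fy=4,interpolation=cv2.INTER_CUBIC)
cv2.circle(big,tuple(int(v) for v in P(p)),4,(0,0,255),1)
x,y=P((.525,-.226,.05));cv2.imwrite('pics/side2.png',big[y-300:y+300,x-400:x+400])
E
```

```text
[ 0.5009248  -0.23514968  0.06888893] [-3.13898992e+00  2.61232276e-03 -2.91856107e+00] [-0.31795126  1.37320759 -0.85035122]
top lamp_top []
top pad [([0.5247, -0.1102, 0.0021], 0.72)]
top red_top [([0.5663, -0.125, 0.0494], 0.69)]
side lamp_top [([0.5659, -0.1286, 0.0519], 0.57)]
side pad [([0.5206, -0.1118, 0.0014], 0.65)]
side red_top [([0.5661, -0.129, 0.0526], 0.6)]
```

View pics/side2.png

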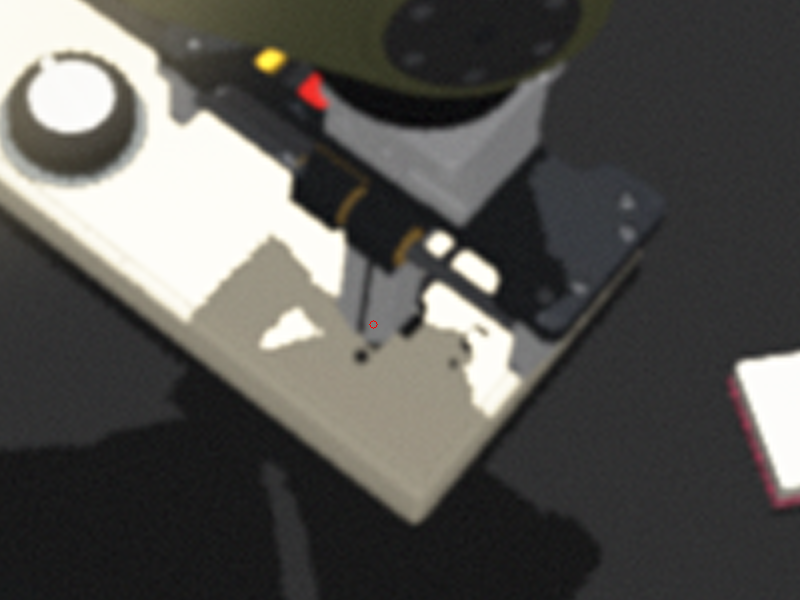

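The side view shows the finger tips (≈(373,330)) in front of the cap (≈(412,325)), over the dim end dot (360,355). A 3 mm sideways correction, then lower and push.

Emit:
carry_out --commands '[[1,[0,3,10],[0,0,0]],[1,[0,0,10],[0,0,0]],[1,[0,0,5],[0,0,0]],[1,[0,0,0],[0,0,0]]]'

```text
time_s: 9.15
ee_pos: [0.4997, -0.2291, 0.0422]
eef_rot: [3.141, -0.001, -2.915]
force: [0.9, -0.2, -0.8]
grip_width: 0.001
grip_force: 0.0
```

Emit:
carry_out --commands '[[1,[-4,0,0],[0,0,0]],[1,[-4,0,0],[0,0,0]],[1,[-4,0,0],[0,0,0]],[1,[-4,0,0],[0,0,0]],[1,[-4,0,0],[0,0,0]],[1,[-5,0,0],[0,0,0]],[1,[-5,0,0],[0,0,0]],[1,[-5,0,0],[0,0,0]],[1,[-5,0,0],[0,0,0]]]'

```text
time_s: 10.28
ee_pos: [0.5392, -0.22, 0.0427]
eef_rot: [3.141, -0.0, -2.915]
force: [-2.4, 0.4, -0.3]
grip_width: 0.0003
grip_force: 0.5
```

Emit:
carry_out --commands '[[1,[-4,0,0],[0,0,0]],[1,[-4,0,0],[0,0,0]],[1,[-4,0,0],[0,0,0]],[1,[-3,0,0],[0,0,0]],[1,[-2,0,0],[0,0,0]],[1,[-1,0,0],[0,0,0]],[1,[0,0,0],[0,0,0]]]'

```text
time_s: 11.15
ee_pos: [0.5566, -0.2162, 0.0428]
eef_rot: [-3.141, 0.0, -2.915]
force: [-0.3, 0.2, 0.2]
grip_width: 0.0005
grip_force: 0.1
```

Emit:
carry_out --commands '[[1,[-1,0,0],[0,0,0]],[1,[-1,0,0],[0,0,0]],[1,[-1,0,0],[0,0,0]],[1,[0,0,0],[0,0,0]]]'

```text
time_s: 11.65
ee_pos: [0.5595, -0.2155, 0.0428]
eef_rot: [-3.141, 0.0, -2.915]
force: [0.5, 0.0, -0.2]
grip_width: 0.0003
grip_force: 0.1
```

Emit:
carry_out --commands '[[1,[-1,0,0],[0,0,0]],[1,[-1,0,0],[0,0,0]],[1,[0,0,0],[0,0,0]]]'

```text
time_s: 12.02
ee_pos: [0.5615, -0.215, 0.0428]
eef_rot: [-3.142, 0.0, -2.915]
force: [0.0, 0.2, 0.4]
grip_width: 0.0007
grip_force: 0.1
```

Emit:
carry_out --commands '[[1,[-0.7,0,0],[0,0,0]],[1,[-0.7,0,0],[0,0,0]],[1,[0,0,0],[0,0,0]]]'

```text
time_s: 12.4
ee_pos: [0.5628, -0.2147, 0.0427]
eef_rot: [-3.142, 0.0, -2.915]
force: [-0.5, -0.5, 0.6]
grip_width: 0.0005
grip_force: 0.2
```

Emit:
carry_out --commands '[[1,[-0.7,0,0],[0,0,0]],[1,[-0.7,0,0],[0,0,0]],[1,[0,0,0],[0,0,0]]]'

```text
time_s: 12.78
ee_pos: [0.5635, -0.2145, 0.0427]
eef_rot: [3.141, -0.002, -2.915]
force: [-6.7, -1.3, 3.4]
grip_width: 0.0003
grip_force: 3.1
```

```bash
python3 - <<'E'
from station import ctrl
import cv2,numpy as np
o=ctrl.get_obs();p=o['ee_pos'];print(p,o['force'])
d=ctrl.camera('side')
print([(e['at'],e['score']) for e in ctrl.place_of('lamp_top','side')])
P=lambda q:(cv2.projectPoints(np.array([q],float),d['rvec'],d['tvec'],d['camera_matrix'],None)[0].ravel()*5+2).astype(int)
big=cv2.resize(d['img'],None,fx=5,fy=5,interpolation=cv2.INTER_CUBIC)
x,y=P((.55,-.22,.05));cv2.imwrite('pics/side3.png',big[y-250:y+250,x-300:x+300])
E
```

```text
[ 0.56346314 -0.21449911  0.04268875] [-6.69559917 -1.33131393  3.38545513]
[([0.5823, -0.2145, 0.0482], 0.4)]
```

View pics/side3.png

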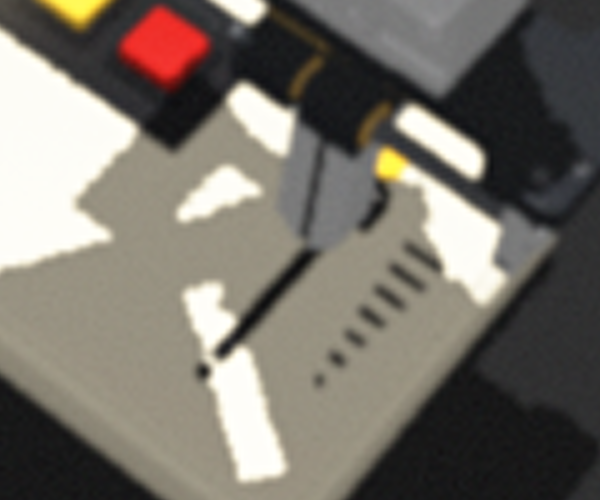

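The hard stop is reached: 6.7 N and no more travel. The picture shows the cap (370,210) beside the yellow dot (390,163). Back off along the track, lift and check.

Emit:
carry_out --commands '[[1,[3,0,0],[0,0,0]],[1,[10,0,0],[0,0,0]],[1,[5,0,-10],[0,0,0]],[1,[0,0,-40],[0,0,0]],[1,[25,0,-40],[0,0,0]],[1,[45,0,-30],[0,0,0]],[1,[45,0,-10],[0,0,0]],[1,[30,0,0],[0,0,0]],[1,[0,0,0],[0,0,0]]]'

```text
time_s: 14.0
ee_pos: [0.4041, -0.2514, 0.1739]
eef_rot: [-3.14, 0.001, -2.917]
force: [-0.3, 0.1, 0.5]
grip_width: 0.0005
grip_force: 0.0
```

```bash
python3 - <<'E'
from station import ctrl
import cv2,numpy as np
o=ctrl.get_obs();print(o['ee_pos'],o['force'],o['time_s'])
d=ctrl.camera('side')
for t in('lamp_top','oil_mid','cover_box_mid','slide_box_mid','focus_mark'):print(t,[(e['at'],e['score']) for e in ctrl.place_of(t,'side')])
P=lambda q:(cv2.projectPoints(np.array([q],float),d['rvec'],d['tvec'],d['camera_matrix'],None)[0].ravel()*3).astype(int)
big=cv2.resize(d['img'],None,fx=3,fy=3,interpolation=cv2.INTER_CUBIC)
x,y=P((.55,-.15,.05));cv2.imwrite('pics/side4.png',big[y-300:y+300,x-350:x+350])
E
```

```text
[ 0.40405647 -0.25144835  0.17388191] [-0.3132469   0.09075416  0.45439071] 14.0
lamp_top []
oil_mid []
cover_box_mid [([0.6437, -0.3575, 0.0139], 0.73)]
slide_box_mid []
focus_mark [([0.4717, -0.0525, 0.0568], 0.71)]
```

View pics/side4.png

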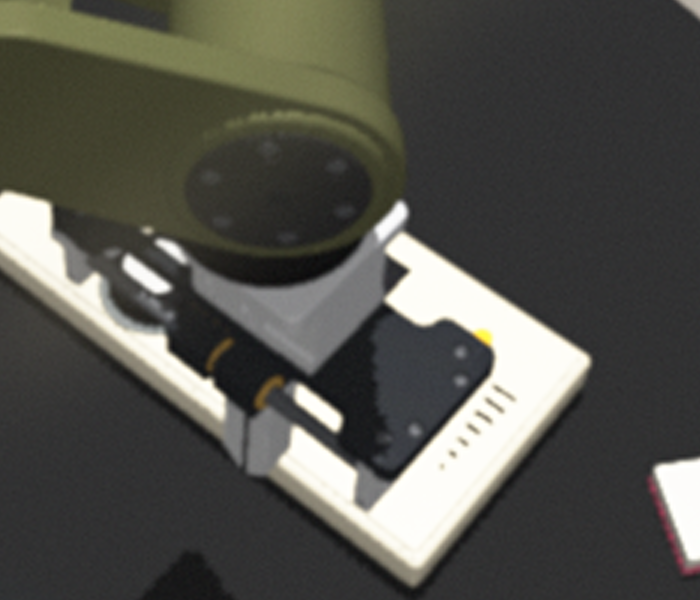

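The gripper hides the cap here (the yellow dot shows at (483,337)). I'll check with the top view.

```bash
python3 - <<'E'
from station import ctrl
import cv2,numpy as np
d=ctrl.camera('top')
for t in('lamp_top','oil_mid','cover_box_mid','slide_box_mid','focus_mark'):print(t,[(e['at'],e['score']) for e in ctrl.place_of(t,'top')])
big=cv2.resize(d['img'][180:360,220:520],None,fx=2.6,fy=2.6,interpolation=cv2.INTER_CUBIC)
cv2.imwrite('pics/top4.png',big)
E
```

```text
lamp_top [([0.5804, -0.2114, 0.0531], 0.44)]
oil_mid [([0.6315, 0.0379, 0.029], 0.53)]
cover_box_mid [([0.6447, -0.3537, 0.0105], 0.73)]
slide_box_mid [([0.3977, 0.1743, 0.0174], 0.58)]
focus_mark [([0.4711, -0.0484, 0.057], 0.79)]
```

View pics/top4.png

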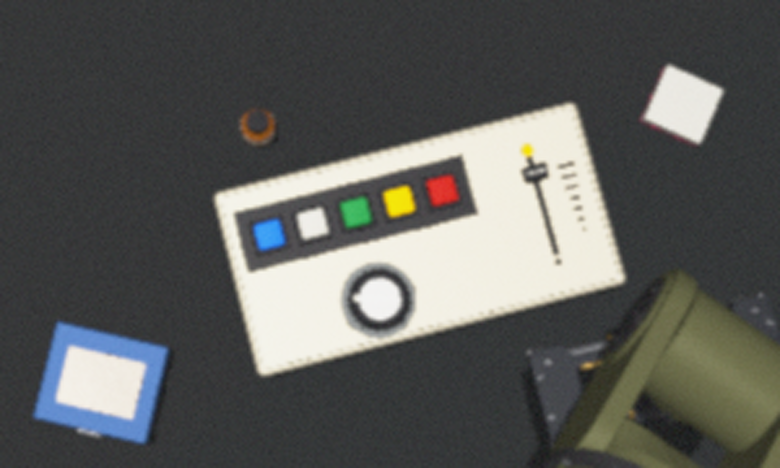

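The cap (535,172) is at the bright end next to the yellow dot (527,150). The keys are up and the other objects are where they were.

```bash
python3 -c "
from station import ctrl
print(ctrl.hand_in())"
```

```text
the job is handed in; nothing more can be done
None
```

I pressed the blue key to its stop and released it, pushed the lamp slider to its hard stop at the bright end, and withdrew the arm. The job is handed in; the hand-in returned no verdict, but the last top picture showed the slider by the yellow dot and nothing else disturbed.

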